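# Test-run the revolving chapati board and park it

### The arm

A 7-joint arm with a two-finger parallel gripper is mounted at the origin on the work surface. World frame = base frame: x ahead of the robot, y to its left, z up, the work surface at z = 0. Lengths are in m, angles in rad, forces in N, time in s.
With the tool pointing down it reaches from about 0.425 to 1.025 m from the base axis. Payload 3.6 kg.
Tool frame: the origin (TCP) lies between the finger pads, 19 mm behind the fingertips; this is the grasp point; x points along the fingers, z is the direction in which the jaws open and shut, and the axes are right-handed (so a half turn about x gives the same grasp; the last joint's range is limited). The gripper opens to 85 mm and grips with 20 to 120 N. Pads are 22 mm wide; open, the fingers measure 114 mm over their backs; the gripper's body (76 mm by 85 mm) begins 54 mm behind the grasp point. The pads swing forward as they close: fully open they stand 13 mm farther back than shut.
Start: joints at [1.065, 0.591, 0.048, 1.609, -0.033, 0.943, -0.034], TCP at [0.291, -0.664, 0.25] pointing down, gripper open.
Joint ranges: [-2.69, 2.69], [-0.47, 2.24], [-1.27, 1.36], [0.19, 2.51], [-1.53, 4.68], [0.08, 2.07], [-3.09, 3.09]. Speed limits (rad/s): [2.57, 2.57, 3.14, 3.14, 3.14, 3.14, 3.14].

### API

Orientations are given as a rotation vector (axis times angle).
In Python, from plant import robot gives the robot as it stands.
- The arm moves only by the shell command python3 -m crank 'ROWS' [FORCE]. ROWS is JSON, a list of rows, each a list of 7 numbers: the turn, a rotation vector about the tool's x, y, z in rad, then the shift along the tool's x, y, z in mm, then the opening, from 0 (shut) to 1 (fully open). In form: [[rx, ry, rz, tx, ty, tz, hand], ...]. A call has 1 to 12 rows; each row shifts and turns the commanded pose from where the row before left it, along the tool's axes as they then stand; what a row does not reach is not made up. A row lasts 1/8 s, in which the tool goes at most 62.5 mm and 10.7 degrees, less where a joint would pass 70% of its speed; a pose out of reach is approached as far as the arm can. A call is refused whole if a number of a shift passes 62.5 or a number of a turn 0.188, either way. A call with a gripper value outside its range is refused whole. The fingers move at their own pace and stop on an object; FORCE is the grip in N (left out, the last holds). Time passes only in rows, so rows that do not move let the fingers close. It gives the time, the measured TCP pose, the force and the opening at its end, in the units of the state.
- robot.sense(): the state, without advancing time (a new reading comes with each control period).
- robot.snapshot(name): name is "scene" or "top" or "wrist"; returns a dict with "frame" (480x640x3 uint8, blue, green, red), "K" (3x3 intrinsics, pixels), "D" ([k1, k2, p1, p2, k3] as OpenCV has them; the pictures are not rectified), "world_from_camera" (4x4, takes a point from camera to world coordinates). Camera axes: x right, y down, z forward; pixel columns grow to the right and rows downward; lengths in m; the calibration is good to about 2 mm. A picture is of the moment at which its call begins. There is no depth.
- robot.hand_in(): hands the job in, once; it reports no verdict.
Trained networks look in the newest picture that a camera, given by its name, has taken for a name from the list of things; names that differ only in an ending like _2 or _b are one class to them, and where a whole thing is asked for, a point or a joint stands for the part that bears it (a point fixed in the world has none). Each returns a list of dicts, best first, with "p" (0 to 1); they miss things now and then, are a little off and sometimes report something else, mostly with a low value. They report only what shows in the picture. A call takes as long as a camera call. They do not tell look-alikes from the thing itself.
- robot.silhouettes(camera, label): "region" (480x640 bool, what is visible of it).
- robot.tip_of(camera, label): "centre" ([x, y, z] in m, in world coordinates, good to about 4 mm: a listed point, or the origin of a listed thing).
The state is a dict: "time_s": time; "joint_pos": joint angles; "dq": joint speeds; "effort": joint torques, N m; "tool_pos": TCP position; "tool_rot": TCP orientation; "wrist_force": force on the tool from outside, world axes, zero at the start; "torque": the same for the moment, N m; "width": opening from 0.0 (shut) to 1.0 (fully open).
Only numpy, scipy, OpenCV 4.12 (cv2) and the standard library are available. Lean on these libraries where they do the work, as an engineer would, in place of code of your own. Each camera call takes 0.05 s, during which the arm holds its last target.

### The job

The revolving chapati board has just had its bearing greased: give it a test run with the jar left standing on it. Take the board's peg, swing the board round at about one turn in four seconds and let go, then travel round with the peg while the board coasts freely, open fingers kept centred around the peg or just above it without touching it or the board, for at least ten seconds while it is still turning. Then catch the peg, bring it round to the steel pointer, let it go there at rest and move the hand clear, with the jar still upright in the middle.

Things in the scene. Friction and masses are not known exactly. Their poses are not given: they have to be found in the camera images.
- board: Round wooden board, 280 mm across, 23 mm thick, turning endlessly either way on a vertical bearing. Mass 0.9 to 2.5 kg (inertia 0.010 to 0.025 kg m2, nominal 0.017); drag 0.0011 N m s/rad plus 0.0003 N m: speed halves in some 5 to 12 s. Origin on the axis at its underside, 19 mm above the counter; z up; its top is 42 mm above the counter. Its -x axis points to the peg.
- peg_top (a point): Centre of the top of the round upright wooden peg fixed on the board, its handle: 24 mm in diameter, 60 mm tall, 110 mm from the turning axis; it turns easily about its own axis like a crank knob. This point is 102 mm above the counter and moves with the peg. While following, the tool point (between the finger pads) stays within 25 mm of it sideways and 55 mm in all.
- dock (a point): Fixed: where the centre of the peg's top must be when parked, on the line from the turning axis to the pointer, 110 mm from the axis, 102 mm above the counter. The pointer is a fixed upright steel blade, 18 x 12 mm, just outside the board's rim, 161 mm from the axis, its top 50 mm above the counter.
- jar: White ceramic jar with its cork lid on, 64 mm in diameter, 72 mm tall, about 0.35 kg, standing loose on the middle of the board (within 4 mm of the axis). Origin at the centre of its underside. Leave it there, upright.
- egg_ring: Steel egg ring, 90 mm across, 20 mm tall, lying on the counter to the left. Leave it alone. Origin at the centre of its underside.
- whisk: Red silicone whisk with a steel handle, 270 mm long, 56 mm tall, lying on the counter to the right. Leave it alone. Origin on the counter near its middle.
- pin: Hollow aluminium rolling pin, 40 mm in diameter, 300 mm long, lying in a low wooden rest beyond the board. Leave it alone. Origin under its middle.
There are look-alikes about, which are no part of the job. There is more than one size of the jar; the one meant has the size given above.

How it is judged:
By the outcome, as a careful person would: the job done as asked, in the order asked, and still so for the second after the job is handed in, with the robot touching nothing.
It also fails if it takes over 72 s, if anything falls off the work surface, if the arm or the gripper's body presses on something with over 40 N, if the wrist force passes 120 N, or if a joint passes its speed limit or range.

## Working session

There is one attempt and no reset: what is moved stays moved. The work goes in short steps, Python scripts to look and compute and a shell command to move; the robot and the scene stay as the last step left them, time stands still between calls to the robot, and variables do not carry over. Pictures are saved under pics/ and viewed, and the job is handed in when it is done.

```bash
ls; mkdir -p pics; cat > h.py <<'E'
import numpy as np, cv2
from scipy.spatial.transform import Rotation as R
from plant import robot
def snap(n,f=None):
    s=robot.snapshot(n)
    if f: cv2.imwrite('pics/'+f,s['frame'])
    return s
def ray(s,px):
    p=cv2.undistortPoints(np.array([[px]],float),np.array(s['K']),np.array(s['D']))[0,0]
    T=np.array(s['world_from_camera']); d=T[:3,:3]@[p[0],p[1],1]; return T[:3,3],d/np.linalg.norm(d)
def onz(s,px,z):
    o,d=ray(s,px); return o+d*(z-o[2])/d[2]
def proj(s,P):
    T=np.linalg.inv(np.array(s['world_from_camera'])); 
    rv,_=cv2.Rodrigues(T[:3,:3]); return cv2.projectPoints(np.array([P],float),rv,T[:3,3],np.array(s['K']),np.array(s['D']))[0][0,0]
E
python3 - <<'E'
from h import *
s=robot.sense(); print(s)
print(R.from_rotvec(s['tool_rot']).as_matrix().round(3))
for c in ['scene','top']:
    im=snap(c,c+'0.png'); T=np.array(im['world_from_camera']);print(c,T.round(3).tolist())
    for l in ['board','peg_top','dock','jar','egg_ring','whisk','pin']:
        try: print(c,l,[(np.round(d['centre'],3).tolist(),round(d['p'],2)) for d in robot.tip_of(c,l)])
        except Exception as e: print(l,e)
print(robot.sense()['time_s'])
E
```

```text
pics
{'time_s': 0.0, 'joint_pos': array([ 1.06448171,  0.59211711,  0.04830993,  1.60986075, -0.03329841,
        0.94269294, -0.03370913]), 'dq': array([ 0.00022919,  0.00083279,  0.00230497, -0.00135755, -0.00094231,
       -0.00066604,  0.0011136 ]), 'effort': array([-1.14547100e-03, -5.48689520e+01,  1.54638391e+00, -1.98124462e+01,
        9.45289823e-03,  8.72266857e-03,  3.72029746e-06]), 'tool_pos': array([ 0.2905411 , -0.66336071,  0.24882822]), 'tool_rot': array([ 0.90110839,  1.37871462, -0.89925176]), 'wrist_force': array([-1.15078888,  0.39527539,  0.07064937]), 'torque': array([-0.05882487,  0.03295546, -0.0132946 ]), 'width': 0.9982008189088666}
[[-0.001  0.916  0.401]
 [ 0.002  0.401 -0.916]
 [-1.    -0.    -0.002]]
scene [[-0.396, 0.536, -0.746, 1.576], [0.918, 0.235, -0.318, 0.403], [0.005, -0.811, -0.585, 0.845], [0.0, 0.0, 0.0, 1.0]]
scene board [([0.588, 0.01, 0.018], 0.68)]
scene peg_top [([0.509, 0.091, 0.101], 0.56)]
scene dock [([0.486, -0.035, 0.105], 0.96)]
scene jar [([0.633, -0.246, -0.004], 0.71), ([0.712, 0.309, 0.001], 0.63), ([0.586, 0.01, 0.041], 0.56)]
scene egg_ring [([0.559, 0.4, 0.001], 0.82)]
scene whisk [([0.592, -0.437, 0.0], 0.9)]
scene pin [([0.813, 0.011, 0.006], 0.98)]
top [[-0.024, -0.985, 0.169, 0.5], [-0.999, 0.02, -0.025, -0.007], [0.021, -0.169, -0.985, 0.997], [0.0, 0.0, 0.0, 1.0]]
top board [([0.585, 0.01, 0.019], 0.77)]
top peg_top [([0.509, 0.089, 0.103], 0.92)]
top dock [([0.49, -0.029, 0.102], 0.73)]
top jar [([0.706, 0.31, 0.002], 0.81), ([0.639, -0.247, -0.001], 0.77), ([0.583, 0.013, 0.042], 0.72)]
top egg_ring [([0.557, 0.403, 0.001], 0.74)]
top whisk []
top pin [([0.815, 0.009, 0.01], 0.96)]
0.8
```

View pics.

View pics/scene0.png

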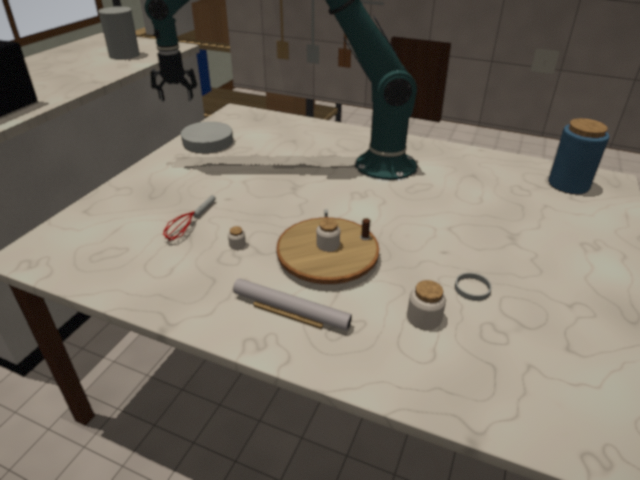

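View pics/top0.png

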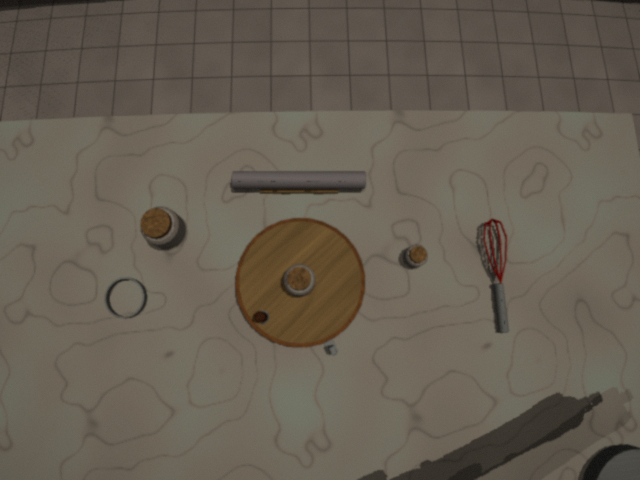

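```bash
python3 - <<'E'
from h import *
from scipy.optimize import least_squares
S={}
for c in ['top','scene']:
    s=snap(c); S[c]=s
    r=robot.silhouettes(c,'board'); m=r[0]['region'].astype(np.uint8); print(c,r[0]['p'],m.sum())
    m=cv2.morphologyEx(m,cv2.MORPH_CLOSE,np.ones((9,9)))
    cs=max(cv2.findContours(m,cv2.RETR_EXTERNAL,cv2.CHAIN_APPROX_NONE)[0],key=cv2.contourArea)
    hull=cv2.convexHull(cs)[:,0]
    c2=cs[:,0]
    if c=='top':
        P=np.array([onz(s,p,0.036)[:2] for p in c2.astype(float)])
        f=lambda q:np.hypot(P[:,0]-q[0],P[:,1]-q[1])-q[2]
        q=least_squares(f,[.586,.01,.14],loss='soft_l1',f_scale=.002).x; print('fit',q)
for c in ['top','scene']:
    pg=robot.silhouettes(c,'peg_top')
    for g in pg[:1]:
        m=g['region'];
        ys,xs=np.nonzero(m); print(c,'peg',g['p'],xs.min(),xs.max(),ys.min(),ys.max(),len(xs))
s=S['top']
for px in [(330,350),(330,347),(332,350)]: print(onz(s,px,.05))
cv2.imwrite('pics/topz.png',cv2.resize(s['frame'][200:380,220:390],None,fx=4,fy=3.3,interpolation=cv2.INTER_CUBIC))
z=S['scene']['frame'][200:290,260:390];cv2.imwrite('pics/scz.png',cv2.resize(z,None,fx=6,fy=6,interpolation=cv2.INTER_CUBIC))
w=snap('wrist','w0.png');print(np.array(w['world_from_camera']).round(3).tolist(),np.array(w['K']).tolist()); s=robot.sense();print(s['time_s'],s['tool_pos'])
np.savez('cal.npz',**{c+k:np.array(S[c][k]) for c in S for k in ['K','D','world_from_camera']})
E
```

```text
top 0.69 12440
fit [0.58421325 0.01126685 0.13887266]
scene 0.9 4872
top peg 0.86 235 364 217 347 12451
scene peg 0.75 276 378 217 284 4884
[ 0.43728093 -0.04838238  0.05      ]
[ 0.44342069 -0.04855165  0.05      ]
[ 0.43716889 -0.05254157  0.05      ]
[[0.401, -0.878, -0.261, 0.358], [-0.916, -0.384, -0.115, -0.635], [0.0, 0.285, -0.959, 0.374], [0.0, 0.0, 0.0, 1.0]] [[380.9550807285734, 0.0, 324.5068403673466], [0.0, 380.9550807285734, 230.94813196698715], [0.0, 0.0, 1.0]]
1.15 [ 0.2908382  -0.66412765  0.25003523]
```

```bash
python3 - <<'E'
import cv2,numpy as np
a=cv2.resize(cv2.imread('pics/topz.png'),(400,350));b=cv2.resize(cv2.imread('pics/scz.png'),(400,277));w=cv2.resize(cv2.imread('pics/w0.png'),(400,300))
c=np.zeros((600,800,3),np.uint8);c[:350,:400]=a;c[:277,400:]=b;c[290:590,400:]=w
cv2.imwrite('pics/m1.png',c)
E
```

```text
(no output)
```

View pics/m1.png

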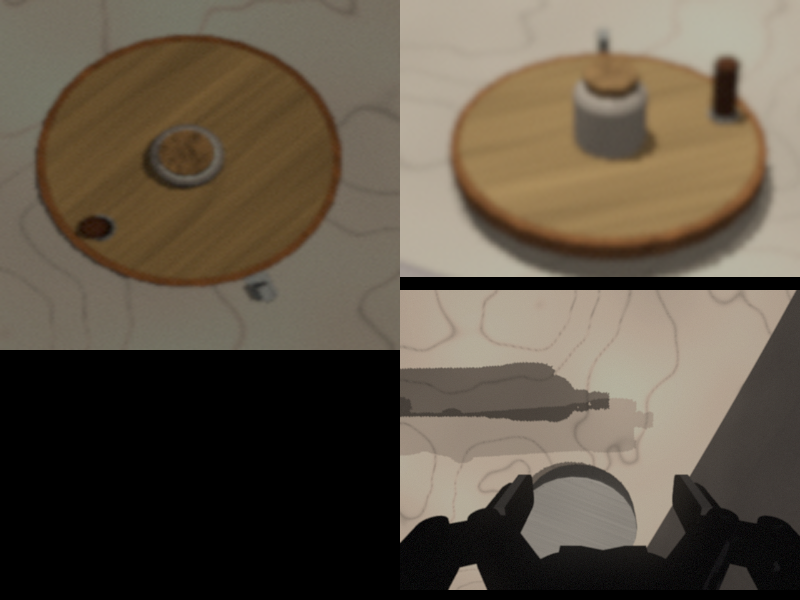

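```bash
python3 -m crank '[[0.137,0,0,0,30,-40,1],[0.137,0,0,0,30,-40,1],[0.137,0,0,0,30,-40,1],[0,0,0,5,15,-56,1],[0,0,0,5,15,-56,1],[0,0,0,5,15,-56,1],[0,0,0,5,15,-56,1],[0,0,0,5,15,-56,1],[0,0,0,5,15,-56,1],[0,0,0,5,15,-56,1],[0,0,0,5,15,-56,1],[0,0,0,5,15,-56,1]]' 20; python3 - <<'E'
from h import *
s=robot.sense();print(s['time_s'],s['tool_pos'],R.from_rotvec(s['tool_rot']).as_matrix().round(3).tolist(),s['joint_pos'].round(2))
E
```

```text
time_s: 2.65
tool_pos: [0.4793, -0.019, 0.2053]
tool_rot: [1.209, 1.209, -1.207]
wrist_force: [1.8, -0.3, 0.1]
width: 1.001
2.65 [ 0.47929852 -0.01896726  0.20529465] [[0.001, 1.0, 0.002], [-0.0, 0.002, -1.0], [-1.0, 0.001, 0.0]] [-0.11  0.35  0.07  2.19 -0.04  0.59 -1.58]
```

```bash
python3 -m crank '[[0,0,0,10,15,-54,1],[0,0,0,15,15,-55,1],[0,0,0,0,0,0,1]]'; python3 - <<'E'
from h import *
w=snap('wrist','w1.png'); s=robot.sense();print(s['time_s'],s['tool_pos'])
print(np.array(w['world_from_camera']).round(3).tolist())
print([(np.round(d['centre'],4).tolist(),round(d['p'],2)) for d in robot.tip_of('wrist','peg_top')], [(np.round(d['centre'],4).tolist(),round(d['p'],2)) for d in robot.tip_of('wrist','board')])
print(proj(w,[.509,.09,.102]))
E
```

```text
time_s: 3.02
tool_pos: [0.5094, 0.0945, 0.1794]
tool_rot: [1.203, 1.216, -1.199]
wrist_force: [-1.0, -0.8, -0.2]
width: 1.003
3.075 [0.50864466 0.09114412 0.17964547]
[[0.012, -0.959, -0.284, 0.582], [-1.0, -0.012, -0.001, 0.095], [-0.002, 0.284, -0.959, 0.303], [0.0, 0.0, 0.0, 1.0]]
[([0.5113, 0.0868, 0.1015], 0.8)] []
[332.73523906 254.34321212]
```

View pics/w1.png

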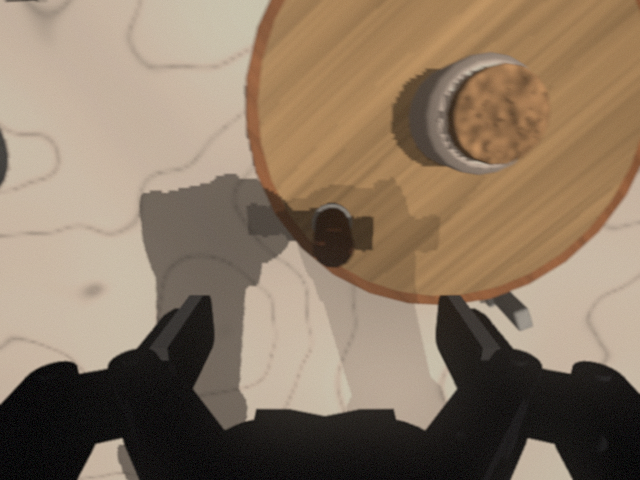

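```bash
python3 - <<'E'
from h import *
w=snap('wrist','w2.png'); s=robot.sense();print(s['time_s'],s['tool_pos'])
np.savez('wk.npz',K=w['K'],D=w['D'],T=w['world_from_camera'])
g=cv2.cvtColor(w['frame'],cv2.COLOR_BGR2GRAY)
print([(np.round(d['centre'],4).tolist(),round(d['p'],2)) for l in ['peg_top','dock','jar'] for d in robot.tip_of('wrist',l)])
z=w['frame'][180:350,280:560];cv2.imwrite('pics/w2z.png',cv2.resize(z,(784,476),interpolation=cv2.INTER_CUBIC))
for a,zz in [((333,250),.102),((520,318),.05),((503,115),.114)]: print(a,onz(w,a,zz))
E
```

```text
3.225 [0.50808251 0.08673192 0.18015146]
[([0.5122, 0.0884, 0.1015], 0.97), ([0.4831, -0.0327, 0.1008], 0.93)]
(333, 250) [0.50996721 0.08251609 0.102     ]
(520, 318) [ 0.43703047 -0.06087133  0.05      ]
(503, 115) [0.58314177 0.00122629 0.114     ]
```

View pics/w2z.png

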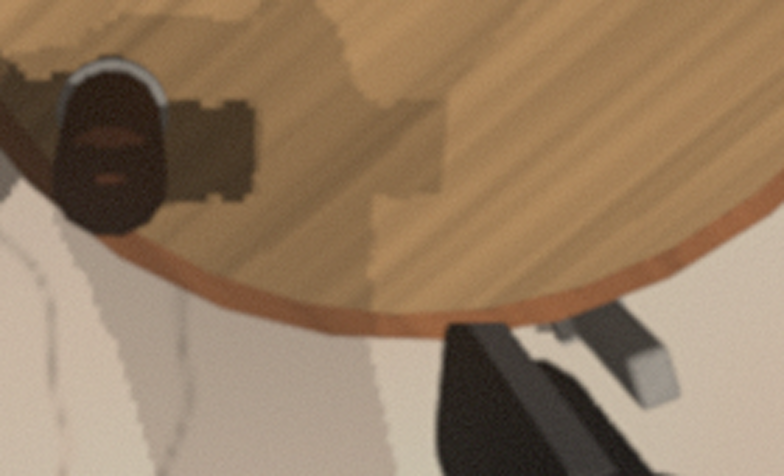

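```bash
python3 - <<'E'
from h import *
z=np.load('wk.npz'); w={'K':z['K'],'D':z['D'],'world_from_camera':z['T']}
img=cv2.imread('pics/w2.png')
print(z['T'][:3,3])
for a,zz in [((319,246),.102),((514,314),.05)]: print(a,onz(w,a,zz))
j=cv2.imread('pics/w2.png')[40:200,380:600];cv2.imwrite('pics/j.png',cv2.resize(j,None,fx=3,fy=3))
s=robot.sense();print(s['time_s'],s['tool_pos'],s['wrist_force'])
E
python3 -m crank '[[0,0,0,0,0,0,1],[0,0,0,0,0,0,1]]'
```

```text
[0.58107398 0.08759084 0.30371951]
(319, 246) [0.51232916 0.09036063 0.102     ]
(514, 314) [ 0.44047392 -0.05569293  0.05      ]
3.375 [0.50820912 0.08658847 0.1803268 ] [-0.98129069 -0.2242081  -0.16094134]
time_s: 3.62
tool_pos: [0.5083, 0.0878, 0.1802]
tool_rot: [1.209, 1.21, -1.208]
wrist_force: [0.6, -0.0, 0.1]
width: 1.001
```

View pics/j.png

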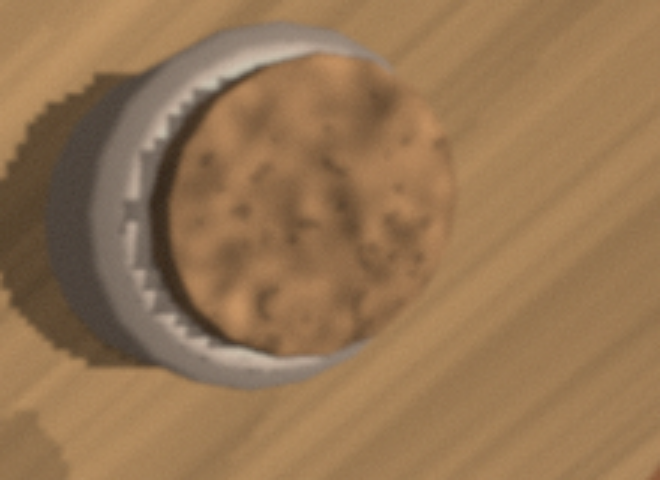

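```bash
python3 -m crank '[[0,0,0,40,2,-1,1],[0,0,0,40,1,0,1],[0,0,0,14,0,0,1],[0,0,0,0,0,0,1],[0,0,0,0,0,0,0],[0,0,0,0,0,0,0],[0,0,0,0,0,0,0],[0,0,0,0,0,0,0],[0,0,0,0,0,0,0],[0,0,0,0,0,0,0]]' 30; python3 - <<'E'
from h import *
s=robot.sense();print(s['time_s'],s['tool_pos'],s['wrist_force'],s['torque'],s['width'])
w=snap('wrist','w3.png');T=np.array(w['world_from_camera']);print(T[:3,3])
E
```

```text
time_s: 4.88
tool_pos: [0.5117, 0.09, 0.0869]
tool_rot: [1.209, 1.21, -1.206]
wrist_force: [-0.4, 0.6, 6.0]
width: 0.272
4.875 [0.51167701 0.09004127 0.0869288 ] [-0.42682849  0.55297644  5.97868191] [0.21345699 0.23143373 0.00759155] 0.27194929655868294
[0.58447715 0.09002407 0.21074639]
```

View pics/w3.png

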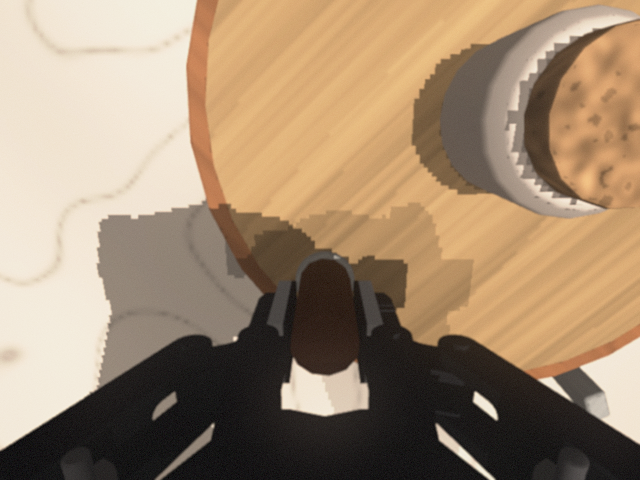

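```bash
cat > plan.py <<'E'
import numpy as np
def rows(P0,C,r,ths):
    """P0 current commanded xy, angles list -> integer mm (ty,tz)"""
    out=[];p=np.array(P0,float)
    for t in ths:
        q=np.array(C)+r*np.array([np.cos(t),np.sin(t)])
        d=np.round((q-p)*1000); p=p+d/1000; out.append((int(d[0]),int(-d[1])))
    return out,p
E
python3 - <<'E'
from plan import *
C=(0.5855,0.0112);P=(.5117,.090);th=np.arctan2(P[1]-C[1],P[0]-C[0]);r=np.hypot(P[1]-C[1],P[0]-C[0]);print(th,r)
ths=[];t=th
for i in range(1,31):
    t+=min(.02*i,.2);ths.append(t)
rr=r+(.1095-r)*np.clip(np.arange(30)/8,0,1)
o,p=[],np.array(P)
for a,b in zip(ths,rr):
    k,p=rows(p,C,b,[a]);o+=k
for i in range(0,30,6):print([f'[0,0,0,0,{a},{b},0]' for a,b in o[i:i+6]])
print(ths,p)
E
```

```text
2.323440808239707 0.10796240086252248
['[0,0,0,0,-2,1,0]', '[0,0,0,0,-3,3,0]', '[0,0,0,0,-4,5,0]', '[0,0,0,0,-6,7,0]', '[0,0,0,0,-6,9,0]', '[0,0,0,0,-6,12,0]']
['[0,0,0,0,-5,14,0]', '[0,0,0,0,-3,17,0]', '[0,0,0,0,0,20,0]', '[0,0,0,0,4,21,0]', '[0,0,0,0,8,21,0]', '[0,0,0,0,12,18,0]']
['[0,0,0,0,15,15,0]', '[0,0,0,0,18,12,0]', '[0,0,0,0,21,9,0]', '[0,0,0,0,21,4,0]', '[0,0,0,0,22,0,0]', '[0,0,0,0,21,-5,0]']
['[0,0,0,0,20,-9,0]', '[0,0,0,0,18,-12,0]', '[0,0,0,0,15,-16,0]', '[0,0,0,0,12,-19,0]', '[0,0,0,0,8,-20,0]', '[0,0,0,0,3,-22,0]']
['[0,0,0,0,-1,-22,0]', '[0,0,0,0,-5,-21,0]', '[0,0,0,0,-9,-20,0]', '[0,0,0,0,-13,-17,0]', '[0,0,0,0,-17,-15,0]', '[0,0,0,0,-18,-11,0]']
[np.float64(2.343440808239707), np.float64(2.383440808239707), np.float64(2.443440808239707), np.float64(2.523440808239707), np.float64(2.623440808239707), np.float64(2.7434408082397073), np.float64(2.8834408082397074), np.float64(3.0434408082397075), np.float64(3.2234408082397077), np.float64(3.423440808239708), np.float64(3.623440808239708), np.float64(3.823440808239708), np.float64(4.023440808239708), np.float64(4.223440808239708), np.float64(4.423440808239708), np.float64(4.6234408082397085), np.float64(4.823440808239709), np.float64(5.023440808239709), np.float64(5.223440808239709), np.float64(5.423440808239709), np.float64(5.623440808239709), np.float64(5.8234408082397096), np.float64(6.02344080823971), np.float64(6.22344080823971), np.float64(6.42344080823971), np.float64(6.62344080823971), np.float64(6.82344080823971), np.float64(7.023440808239711), np.float64(7.223440808239711), np.float64(7.423440808239711)] [0.6317 0.111 ]
```

```bash
python3 -m crank '[[0,0,0,0,-2,1,0],[0,0,0,0,-3,3,0],[0,0,0,0,-4,5,0]]'; python3 -m crank '[[0,0,0,0,-6,7,0],[0,0,0,0,-6,9,0],[0,0,0,0,-6,12,0]]'; python3 -m crank '[[0,0,0,0,-5,14,0],[0,0,0,0,-3,17,0]]'; python3 -m crank '[[0,0,0,0,0,20,0],[0,0,0,0,4,21,0]]'
```

```text
time_s: 5.3
tool_pos: [0.5031, 0.0809, 0.0869]
tool_rot: [1.209, 1.21, -1.206]
wrist_force: [-0.6, 0.7, 8.6]
width: 0.267
time_s: 5.68
tool_pos: [0.4856, 0.0523, 0.0869]
tool_rot: [1.209, 1.208, -1.205]
wrist_force: [0.9, -0.4, 5.0]
width: 0.264
time_s: 5.92
tool_pos: [0.4777, 0.0211, 0.0869]
tool_rot: [1.209, 1.208, -1.205]
wrist_force: [1.6, 0.1, 5.5]
width: 0.276
time_s: 6.18
tool_pos: [0.4814, -0.0203, 0.0869]
tool_rot: [1.209, 1.208, -1.206]
wrist_force: [0.9, 0.6, 5.8]
width: 0.27
```

```bash
python3 -m crank '[[0,0,0,0,8,21,0],[0,0,0,0,12,18,0],[0,0,0,0,15,15,0]]';python3 -m crank '[[0,0,0,0,18,12,0],[0,0,0,0,21,9,0],[0,0,0,0,21,4,0]]';python3 -m crank '[[0,0,0,0,22,0,0],[0,0,0,0,21,-5,0],[0,0,0,0,20,-9,0]]';python3 -m crank '[[0,0,0,0,18,-12,0],[0,0,0,0,15,-16,0],[0,0,0,0,12,-19,0]]'
```

```text
time_s: 6.55
tool_pos: [0.517, -0.0747, 0.087]
tool_rot: [1.209, 1.208, -1.207]
wrist_force: [1.6, 1.8, 4.5]
width: 0.274
time_s: 6.92
tool_pos: [0.5774, -0.0996, 0.087]
tool_rot: [1.21, 1.207, -1.207]
wrist_force: [1.1, 1.6, 4.6]
width: 0.265
time_s: 7.3
tool_pos: [0.6405, -0.0861, 0.087]
tool_rot: [1.209, 1.206, -1.208]
wrist_force: [0.3, -0.2, 4.2]
width: 0.272
time_s: 7.68
tool_pos: [0.6863, -0.0375, 0.087]
tool_rot: [1.21, 1.206, -1.206]
wrist_force: [3.5, -1.1, 6.4]
width: 0.272
```

```bash
python3 - <<'E'
from plan import *
from scipy.optimize import least_squares
M=np.array([[.5117,.09],[.5031,.0809],[.4856,.0523],[.4777,.0211],[.4814,-.0203],[.517,-.0747],[.5774,-.0996],[.6405,-.0861],[.6863,-.0375]])
for f in (lambda q:np.hypot(*(M-q[:2]).T)-q[2],lambda q:np.hypot(*(M-q[:2]).T)-.11):
    q=least_squares(f,[.5855,.0112,.11]);print(q.x,(q.fun*1000).round(1))
P=np.array([.6837,-.037])
C=(.5858,.0112); 
print(np.arctan2(M[-1,1]-C[1],M[-1,0]-C[0])+2*np.pi)
ths=[5.8234+.2*(i+1) for i in range(8)]
t=ths[-1];w=.2
for i in range(8): w-=.0019;t+=w;ths.append(t)
o,p=rows(P,C,.1098,ths)
for i in range(0,16,4):print([f'[0,0,0,0,{a},{b},0]' for a,b in o[i:i+4]])
print(p,ths)
E
```

```text
[0.58710257 0.00997418 0.10995619] [-0. -0.  0.  0. -0. -0.  0. -0.  0.]
[0.5871417  0.01000668 0.11      ] [-0.  -0.1 -0.   0.  -0.  -0.   0.  -0.1 -0. ]
5.8319519582804284
['[0,0,0,0,8,-20,0]', '[0,0,0,0,4,-22,0]', '[0,0,0,0,-1,-22,0]', '[0,0,0,0,-5,-21,0]']
['[0,0,0,0,-10,-20,0]', '[0,0,0,0,-13,-17,0]', '[0,0,0,0,-16,-15,0]', '[0,0,0,0,-19,-11,0]']
['[0,0,0,0,-21,-7,0]', '[0,0,0,0,-21,-3,0]', '[0,0,0,0,-21,1,0]', '[0,0,0,0,-21,6,0]']
['[0,0,0,0,-18,9,0]', '[0,0,0,0,-17,12,0]', '[0,0,0,0,-14,15,0]', '[0,0,0,0,-11,17,0]']
[0.4877 0.061 ] [6.0234000000000005, 6.223400000000001, 6.423400000000001, 6.6234, 6.8234, 7.0234000000000005, 7.223400000000001, 7.423400000000001, 7.621500000000001, 7.817700000000001, 8.012, 8.2044, 8.3949, 8.583499999999999, 8.770199999999999, 8.954999999999998]
```

```bash
python3 - <<'E'
from plan import *
P=np.array([.6837,-.037])
C=(.5871,.0100)
ths=[5.832+.2*(i+1) for i in range(8)]
t=ths[-1];w=.2
for i in range(8): w-=.0019;t+=w;ths.append(t)
o,p=rows(P,C,.110,ths)
for i in range(0,16,4):print([f'[0,0,0,0,{a},{b},0]' for a,b in o[i:i+4]])
print(p)
E
```

```text
['[0,0,0,0,10,-20,0]', '[0,0,0,0,3,-21,0]', '[0,0,0,0,-1,-22,0]', '[0,0,0,0,-5,-22,0]']
['[0,0,0,0,-10,-19,0]', '[0,0,0,0,-13,-18,0]', '[0,0,0,0,-17,-14,0]', '[0,0,0,0,-19,-11,0]']
['[0,0,0,0,-20,-7,0]', '[0,0,0,0,-22,-3,0]', '[0,0,0,0,-21,2,0]', '[0,0,0,0,-20,5,0]']
['[0,0,0,0,-19,9,0]', '[0,0,0,0,-17,13,0]', '[0,0,0,0,-13,15,0]', '[0,0,0,0,-11,17,0]']
[0.4887 0.059 ]
```

```bash
python3 -m crank '[[0,0,0,0,10,-20,0],[0,0,0,0,3,-21,0]]'; python3 -m crank '[[0,0,0,0,-1,-22,0],[0,0,0,0,-5,-22,0]]';python3 -m crank '[[0,0,0,0,-10,-19,1]]';python3 -m crank '[[0,0,0,0,-13,-18,1]]';python3 -m crank '[[0,0,0,0,-17,-14,1],[0,0,0,0,-19,-11,1]]'
```

```text
time_s: 7.92
tool_pos: [0.6972, 0.0064, 0.087]
tool_rot: [1.208, 1.211, -1.206]
wrist_force: [-1.3, 0.3, 10.3]
width: 0.27
time_s: 8.18
tool_pos: [0.6898, 0.05, 0.087]
tool_rot: [1.207, 1.212, -1.208]
wrist_force: [-3.2, -1.4, 12.2]
width: 0.27
time_s: 8.3
tool_pos: [0.6787, 0.0693, 0.0854]
tool_rot: [1.206, 1.214, -1.208]
wrist_force: [0.1, 0.8, 0.2]
width: 0.471
time_s: 8.43
tool_pos: [0.6651, 0.0865, 0.0849]
tool_rot: [1.206, 1.213, -1.209]
wrist_force: [-0.4, -0.3, 0.1]
width: 0.683
time_s: 8.68
tool_pos: [0.6293, 0.1105, 0.0855]
tool_rot: [1.207, 1.211, -1.209]
wrist_force: [0.2, 0.4, -0.1]
width: 1.001
```

```bash
cat > look.py <<'E'
import sys,json
from h import *
from plan import rows
from scipy.optimize import least_squares
from scipy.integrate import solve_ivp
C=np.array([.5871,.0100]); L=json.load(open('log.json')); n=int(sys.argv[1]); P=np.array(json.load(open('P.json')))
def traj(q,ts):
    I=q[2]; a=.0011/I; b=.0003/.0011; dt=np.asarray(ts)-8.2
    return q[0]+(q[1]+b)*(1-np.exp(-a*dt))/a-b*dt, (q[1]+b)*np.exp(-a*dt)-b
def fit():
    D=np.array(L['m']).reshape(-1,2)
    f=lambda q:np.r_[(q[0]-6.687)/.02,(q[1]-1.6)/.05,(q[2]-.017)/.005]if len(D)==0 else np.r_[(traj(q,D[:,0])[0]-D[:,1])/.025,(q[0]-6.687)/.02,(q[1]-1.6)/.05,(q[2]-.017)/.005]
    r=least_squares(f,[6.687,1.6,.017],bounds=([0,0,.006],[20,3,.04])); return r.x
t0=robot.sense()['time_s']; tp=robot.sense()['tool_pos']
if 'noimg' not in sys.argv:
    w=snap('wrist','f%.2f.png'%t0)
    r=[d for d in robot.tip_of('wrist','peg_top') if d['p']>.3]
    for d in r: 
        c=np.array(d['centre']); rr=np.hypot(*(c[:2]-C)); th=np.arctan2(*(c[:2]-C)[::-1])
        pr=traj(fit(),[t0])[0][0]; th+=2*np.pi*np.round((pr-th)/2/np.pi)
        print('meas',c.round(4),'p',round(d['p'],2),'r',rr.round(4),'th',th.round(3),'pred',pr.round(3),'tool-peg mm',((tp-c)*1000).round(1))
        if abs(rr-.11)<.012 and abs(c[2]-.102)<.02 and abs(th-pr)<.4: L['m'].append([t0,th]); break
q=fit(); print('fit',q.round(4)); json.dump(L,open('log.json','w'))
t=robot.sense()['time_s']; ts=t+.125*np.arange(1,n+1); th,om=traj(q,ts); o,p=rows(P,C,.110,th-0.0)
print('t',t,'omega',om[[0,-1]].round(3),'tool',robot.sense()['tool_pos'].round(4),'Pcmd',P)
for i in range(0,n,6):print(','.join(f'[0,0,0,0,{a},{b},1]' for a,b in o[i:i+6]))
json.dump(p.tolist(),open('P.json','w'))
E
echo '{"m":[]}'>log.json; echo '[0.5487,0.113]'>P.json
python3 -m crank '[[0,0,0,-11,-20,-7,1],[0,0,0,-12,-22,-3,1],[0,0,0,-12,-21,2,1],[0,0,0,-10,-20,5,1]]'; python3 look.py 12
```

```text
time_s: 9.18
tool_pos: [0.5461, 0.1125, 0.1311]
tool_rot: [1.207, 1.211, -1.209]
wrist_force: [-0.5, 0.0, 0.7]
width: 1.003
meas [0.5432 0.1084 0.1008] p 0.71 r 0.1077 th 8.274 pred 8.191 tool-peg mm [ 2.9  4.1 30.3]
fit [6.6966 1.6566 0.0187]
t 9.275 omega [1.525 1.385] tool [0.5448 0.1116 0.1313] Pcmd [0.5487 0.113 ]
[0,0,0,0,-37,23,1],[0,0,0,0,-13,15,1],[0,0,0,0,-11,18,1],[0,0,0,0,-7,19,1],[0,0,0,0,-3,20,1],[0,0,0,0,0,20,1]
[0,0,0,0,4,20,1],[0,0,0,0,8,18,1],[0,0,0,0,10,17,1],[0,0,0,0,13,14,1],[0,0,0,0,15,12,1],[0,0,0,0,17,9,1]
```

```bash
sed -i "s/o,p=rows(P,C,.110,th-0.0)/th[-1]+=.05*om[-1]; o,p=rows(P,C,.110,th)/" look.py
python3 - <<'E'
import json
p=json.load(open('P.json'));p[0]+=.006;p[1]-=.003;json.dump(p,open('P.json','w'));print(p)
E
python3 -m crank '[[0,0,0,0,-37,23,1],[0,0,0,0,-13,15,1],[0,0,0,0,-11,18,1],[0,0,0,0,-7,19,1],[0,0,0,0,-3,20,1],[0,0,0,0,0,20,1],[0,0,0,0,4,20,1],[0,0,0,0,8,18,1],[0,0,0,0,10,17,1],[0,0,0,0,13,14,1],[0,0,0,0,15,12,1],[0,0,0,0,23,12,1]]'; python3 look.py 12
```

```text
[0.5507, -0.095]
time_s: 10.78
tool_pos: [0.5515, -0.0962, 0.1309]
tool_rot: [1.208, 1.211, -1.208]
wrist_force: [0.2, 0.7, -0.0]
width: 0.998
meas [ 0.5509 -0.095   0.0993] p 0.8 r 0.1111 th 10.664 pred 10.604 tool-peg mm [ 0.6 -1.2 31.6]
fit [6.6929 1.6669 0.0207]
t 10.875 omega [1.398 1.28 ] tool [ 0.5549 -0.0973  0.1314] Pcmd [ 0.5507 -0.095 ]
[0,0,0,0,34,5,1],[0,0,0,0,19,-1,1],[0,0,0,0,19,-5,1],[0,0,0,0,17,-7,1],[0,0,0,0,15,-11,1],[0,0,0,0,14,-12,1]
[0,0,0,0,11,-15,1],[0,0,0,0,9,-16,1],[0,0,0,0,5,-17,1],[0,0,0,0,3,-18,1],[0,0,0,0,0,-18,1],[0,0,0,0,-5,-24,1]
```

```bash
python3 -m crank '[[0,0,0,0,34,5,1],[0,0,0,0,19,-1,1],[0,0,0,0,19,-5,1],[0,0,0,0,17,-7,1],[0,0,0,0,15,-11,1],[0,0,0,0,14,-12,1],[0,0,0,0,11,-15,1],[0,0,0,0,9,-16,1],[0,0,0,0,5,-17,1],[0,0,0,0,3,-18,1],[0,0,0,0,0,-18,1],[0,0,0,0,-5,-24,1]]'; python3 look.py 12
```

```text
time_s: 12.38
tool_pos: [0.6912, 0.0443, 0.131]
tool_rot: [1.208, 1.209, -1.209]
wrist_force: [0.1, -0.0, -0.8]
width: 1.001
meas [0.6937 0.0317 0.0996] p 0.82 r 0.1088 th 12.767 pred 12.816 tool-peg mm [-2.5 12.6 31.4]
fit [6.6939 1.674  0.0189]
t 12.475 omega [1.235 1.119] tool [0.69   0.0495 0.1309] Pcmd [0.6917 0.044 ]
[0,0,0,0,-7,-17,1],[0,0,0,0,-9,-15,1],[0,0,0,0,-11,-12,1],[0,0,0,0,-13,-11,1],[0,0,0,0,-14,-9,1],[0,0,0,0,-15,-6,1]
[0,0,0,0,-16,-4,1],[0,0,0,0,-16,-2,1],[0,0,0,0,-15,1,1],[0,0,0,0,-16,2,1],[0,0,0,0,-15,5,1],[0,0,0,0,-19,11,1]
```

```bash
ls pics
```

```text
f10.78.png
f12.38.png
f9.18.png
j.png
m1.png
scene0.png
scz.png
top0.png
topz.png
w0.png
w1.png
w2.png
w2z.png
w3.png
```

View pics/f12.38.png

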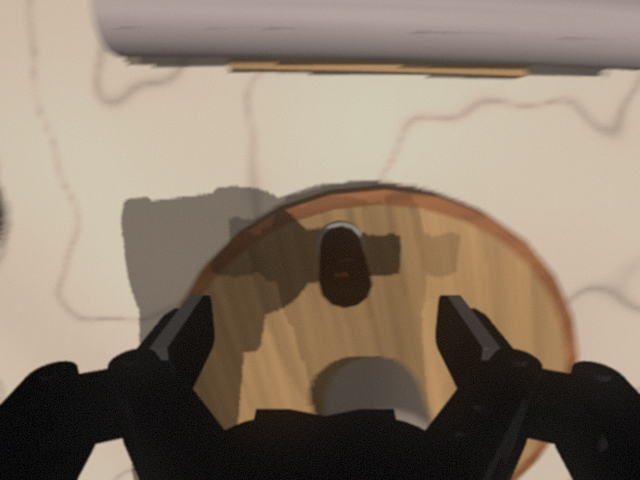

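```bash
python3 -m crank '[[0,0,0,0,-7,-17,1],[0,0,0,0,-9,-15,1],[0,0,0,0,-11,-12,1],[0,0,0,0,-13,-11,1],[0,0,0,0,-14,-9,1],[0,0,0,0,-15,-6,1],[0,0,0,0,-16,-4,1],[0,0,0,0,-16,-2,1],[0,0,0,0,-15,1,1],[0,0,0,0,-16,2,1],[0,0,0,0,-15,5,1],[0,0,0,0,-19,11,1]]'; python3 look.py 12
```

```text
time_s: 13.98
tool_pos: [0.5247, 0.1002, 0.1311]
tool_rot: [1.208, 1.21, -1.207]
wrist_force: [-1.3, 0.1, 0.1]
width: 0.998
meas [0.5246 0.099  0.1003] p 0.72 r 0.1088 th 14.749 pred 14.67 tool-peg mm [ 0.1  1.2 30.8]
fit [6.696  1.6574 0.021 ]
t 14.075 omega [1.136 1.038] tool [0.5221 0.0982 0.1307] Pcmd [0.5257 0.101 ]
[0,0,0,0,-22,19,1],[0,0,0,0,-9,13,1],[0,0,0,0,-8,13,1],[0,0,0,0,-5,14,1],[0,0,0,0,-3,15,1],[0,0,0,0,-2,15,1]
[0,0,0,0,1,15,1],[0,0,0,0,3,15,1],[0,0,0,0,5,14,1],[0,0,0,0,6,13,1],[0,0,0,0,8,12,1],[0,0,0,0,13,14,1]
```

```bash
python3 -m crank '[[0,0,0,0,-22,19,1],[0,0,0,0,-9,13,1],[0,0,0,0,-8,13,1],[0,0,0,0,-5,14,1],[0,0,0,0,-3,15,1],[0,0,0,0,-2,15,1],[0,0,0,0,1,15,1],[0,0,0,0,3,15,1],[0,0,0,0,5,14,1],[0,0,0,0,6,13,1],[0,0,0,0,8,12,1],[0,0,0,0,13,14,1]]'; python3 look.py 12
```

```text
time_s: 15.58
tool_pos: [0.5132, -0.0723, 0.131]
tool_rot: [1.208, 1.211, -1.208]
wrist_force: [0.7, 0.3, 0.5]
width: 1.001
meas [ 0.512  -0.074   0.1002] p 0.9 r 0.1127 th 16.549 pred 16.49 tool-peg mm [ 1.2  1.7 30.8]
fit [6.6991 1.646  0.0222]
t 15.675 omega [1.043 0.956] tool [ 0.5153 -0.0738  0.1312] Pcmd [ 0.5127 -0.071 ]
[0,0,0,0,21,15,1],[0,0,0,0,13,6,1],[0,0,0,0,14,5,1],[0,0,0,0,13,2,1],[0,0,0,0,14,1,1],[0,0,0,0,14,-1,1]
[0,0,0,0,14,-3,1],[0,0,0,0,12,-4,1],[0,0,0,0,13,-6,1],[0,0,0,0,11,-7,1],[0,0,0,0,10,-8,1],[0,0,0,0,13,-14,1]
```

```bash
python3 -m crank '[[0,0,0,0,21,15,1],[0,0,0,0,13,6,1],[0,0,0,0,14,5,1],[0,0,0,0,13,2,1],[0,0,0,0,14,1,1],[0,0,0,0,14,-1,1],[0,0,0,0,14,-3,1],[0,0,0,0,12,-4,1],[0,0,0,0,13,-6,1],[0,0,0,0,11,-7,1],[0,0,0,0,10,-8,1],[0,0,0,0,13,-14,1]]'; python3 look.py 12
```

```text
time_s: 17.18
tool_pos: [0.6749, -0.0573, 0.1309]
tool_rot: [1.208, 1.21, -1.209]
wrist_force: [-0.4, 0.6, 0.6]
width: 1.0
meas [ 0.671  -0.0634  0.1039] p 0.82 r 0.1115 th 18.131 pred 18.147 tool-peg mm [ 3.9  6.1 27. ]
fit [6.698  1.6487 0.0219]
t 17.275 omega [0.938 0.858] tool [ 0.6767 -0.0536  0.1312] Pcmd [ 0.6747 -0.057 ]
[0,0,0,0,9,-14,1],[0,0,0,0,5,-12,1],[0,0,0,0,4,-12,1],[0,0,0,0,3,-12,1],[0,0,0,0,1,-13,1],[0,0,0,0,0,-12,1]
[0,0,0,0,-1,-12,1],[0,0,0,0,-3,-12,1],[0,0,0,0,-5,-12,1],[0,0,0,0,-5,-10,1],[0,0,0,0,-6,-10,1],[0,0,0,0,-11,-13,1]
```

```bash
python3 -m crank '[[0,0,0,0,9,-14,1],[0,0,0,0,5,-12,1],[0,0,0,0,4,-12,1],[0,0,0,0,3,-12,1],[0,0,0,0,1,-13,1],[0,0,0,0,0,-12,1],[0,0,0,0,-1,-12,1],[0,0,0,0,-3,-12,1],[0,0,0,0,-5,-12,1],[0,0,0,0,-5,-10,1],[0,0,0,0,-6,-10,1],[0,0,0,0,-11,-13,1]]'; python3 look.py 12
```

```text
time_s: 18.77
tool_pos: [0.665, 0.0867, 0.131]
tool_rot: [1.208, 1.209, -1.208]
wrist_force: [-0.7, -1.2, -0.1]
width: 0.998
meas [0.6661 0.0814 0.099 ] p 0.73 r 0.1065 th 19.584 pred 19.582 tool-peg mm [-1.1  5.3 32. ]
fit [6.6982 1.6483 0.022 ]
t 18.875 omega [0.845 0.771] tool [0.6633 0.0894 0.1308] Pcmd [0.6657 0.087 ]
[0,0,0,0,-12,-11,1],[0,0,0,0,-10,-6,1],[0,0,0,0,-10,-6,1],[0,0,0,0,-11,-4,1],[0,0,0,0,-11,-3,1],[0,0,0,0,-11,-2,1]
[0,0,0,0,-11,-1,1],[0,0,0,0,-11,0,1],[0,0,0,0,-11,2,1],[0,0,0,0,-10,2,1],[0,0,0,0,-10,3,1],[0,0,0,0,-14,7,1]
```

```bash
python3 -m crank '[[0,0,0,0,-12,-11,1],[0,0,0,0,-10,-6,1],[0,0,0,0,-10,-6,1],[0,0,0,0,-11,-4,1],[0,0,0,0,-11,-3,1],[0,0,0,0,-11,-2,1],[0,0,0,0,-11,-1,1],[0,0,0,0,-11,0,1],[0,0,0,0,-11,2,1],[0,0,0,0,-10,2,1],[0,0,0,0,-10,3,1],[0,0,0,0,-14,7,1]]'; python3 look.py 12
```

```text
time_s: 20.38
tool_pos: [0.5329, 0.1053, 0.1311]
tool_rot: [1.208, 1.21, -1.207]
wrist_force: [0.3, -0.4, -0.4]
width: 0.999
meas [0.5342 0.1044 0.1002] p 0.8 r 0.1082 th 20.931 pred 20.886 tool-peg mm [-1.3  0.9 30.9]
fit [6.7018 1.6428 0.0223]
t 20.475 omega [0.766 0.698] tool [0.5308 0.1038 0.1307] Pcmd [0.5337 0.106 ]
[0,0,0,0,-15,10,1],[0,0,0,0,-8,6,1],[0,0,0,0,-7,8,1],[0,0,0,0,-6,8,1],[0,0,0,0,-6,9,1],[0,0,0,0,-4,9,1]
[0,0,0,0,-4,9,1],[0,0,0,0,-3,10,1],[0,0,0,0,-2,9,1],[0,0,0,0,-1,10,1],[0,0,0,0,-1,10,1],[0,0,0,0,1,13,1]
```

```bash
python3 -m crank '[[0,0,0,0,-15,10,1],[0,0,0,0,-8,6,1],[0,0,0,0,-7,8,1],[0,0,0,0,-6,8,1],[0,0,0,0,-6,9,1],[0,0,0,0,-4,9,1],[0,0,0,0,-4,9,1],[0,0,0,0,-3,10,1],[0,0,0,0,-2,9,1],[0,0,0,0,-1,10,1],[0,0,0,0,-1,10,1],[0,0,0,0,1,13,1]]'; python3 look.py 12
```

```text
time_s: 21.98
tool_pos: [0.4775, -0.0063, 0.131]
tool_rot: [1.207, 1.21, -1.207]
wrist_force: [-0.8, -0.5, 0.3]
width: 0.999
meas [ 0.4759 -0.0048  0.1001] p 0.68 r 0.1122 th 22.123 pred 22.094 tool-peg mm [ 1.6 -1.5 30.9]
fit [6.7042 1.6397 0.0225]
t 22.075 omega [0.691 0.628] tool [ 0.4776 -0.0077  0.131 ] Pcmd [ 0.4777 -0.005 ]
[0,0,0,0,4,15,1],[0,0,0,0,3,9,1],[0,0,0,0,3,9,1],[0,0,0,0,5,8,1],[0,0,0,0,5,8,1],[0,0,0,0,5,7,1]
[0,0,0,0,6,6,1],[0,0,0,0,7,7,1],[0,0,0,0,7,5,1],[0,0,0,0,7,5,1],[0,0,0,0,8,4,1],[0,0,0,0,11,5,1]
```

```bash
python3 -m crank '[[0,0,0,9,4,17,1],[0,0,0,9,3,9,1],[0,0,0,9,3,9,1],[0,0,0,9,5,8,1],[0,0,0,9,5,8,1]]' ; python3 -m crank '[[0,0,0,0,5,7,0],[0,0,0,0,6,6,0],[0,0,0,0,7,7,0]]' 30;python3 -m crank '[[0,0,0,0,7,5,0],[0,0,0,0,7,5,0]]'
```

```text
time_s: 22.7
tool_pos: [0.498, -0.057, 0.0853]
tool_rot: [1.208, 1.21, -1.208]
wrist_force: [-0.2, 0.8, -0.7]
width: 1.001
time_s: 23.08
tool_pos: [0.5165, -0.0762, 0.0864]
tool_rot: [1.209, 1.21, -1.206]
wrist_force: [0.1, 13.0, 9.3]
width: 0.376
time_s: 23.32
tool_pos: [0.5316, -0.0861, 0.0867]
tool_rot: [1.209, 1.209, -1.205]
wrist_force: [1.8, 3.6, 3.8]
width: 0.269
```

```bash
python3 - <<'E'
from plan import *
C=(.5871,.0100);P=np.array([.5297,-.086]);t=4.189
st=[.06,.04,.02,0,-.02,-.04,-.06,-.08,-.09,-.09,-.09,-.09]+[-.08,-.06,-.04,-.02,-.004]
print(t+sum(st))
ths=t+np.cumsum(st);o,p=rows(P,C,.11,ths)
for i in range(0,17,6):print(','.join(f'[0,0,0,0,{a},{b},0]' for a,b in o[i:i+6]))
print(p)
E
```

```text
3.545
[0,0,0,0,8,2,0],[0,0,0,0,4,2,0],[0,0,0,0,2,1,0],[0,0,0,0,0,0,0],[0,0,0,0,-2,-1,0],[0,0,0,0,-4,-2,0]
[0,0,0,0,-6,-3,0],[0,0,0,0,-7,-4,0],[0,0,0,0,-8,-6,0],[0,0,0,0,-7,-7,0],[0,0,0,0,-7,-7,0],[0,0,0,0,-6,-8,0]
[0,0,0,0,-5,-8,0],[0,0,0,0,-3,-5,0],[0,0,0,0,-2,-4,0],[0,0,0,0,-1,-2,0],[0,0,0,0,0,-1,0]
[ 0.4857 -0.033 ]
```

```bash
python3 -m crank '[[0,0,0,0,8,2,0],[0,0,0,0,4,2,0],[0,0,0,0,2,1,0],[0,0,0,0,0,0,0],[0,0,0,0,-2,-1,0],[0,0,0,0,-4,-2,0],[0,0,0,0,-6,-3,0],[0,0,0,0,-7,-4,0],[0,0,0,0,-8,-6,0],[0,0,0,0,-7,-7,0],[0,0,0,0,-7,-7,0],[0,0,0,0,-6,-8,0]]';python3 -m crank '[[0,0,0,0,-5,-8,0],[0,0,0,0,-3,-5,0],[0,0,0,0,-2,-4,0],[0,0,0,0,-1,-2,0],[0,0,0,0,0,-1,0],[0,0,0,0,0,0,0],[0,0,0,0,0,0,0]]'
python3 - <<'E'
from h import *
for c in ['wrist','top','scene']:
    s=snap(c,c+'d.png'); 
    np.savez('d_'+c,K=s['K'],D=s['D'],T=s['world_from_camera'])
    for l in ['dock','peg_top','jar']:
        print(c,l,[(np.round(d['centre'],4).tolist(),round(d['p'],2)) for d in robot.tip_of(c,l)])
s=robot.sense();print(s['time_s'],s['tool_pos'],s['wrist_force'])
a=cv2.imread('pics/wristd.png')
t=cv2.imread('pics/topd.png')[230:370,240:400];t=cv2.resize(t,(400,350))
sc=cv2.imread('pics/scened.png')[190:290,260:390];sc=cv2.resize(sc,(400,308))
o=np.zeros((600,800,3),np.uint8);o[:300,:400]=cv2.resize(a,(400,300));o[:350,400:]=t;o[300:600,:400]=sc[:300];cv2.imwrite('pics/m2.png',o)
E
```

```text
time_s: 24.82
tool_pos: [0.4962, -0.0545, 0.0866]
tool_rot: [1.207, 1.209, -1.209]
wrist_force: [-0.9, -1.3, 8.0]
width: 0.272
time_s: 25.7
tool_pos: [0.4848, -0.0348, 0.0866]
tool_rot: [1.207, 1.21, -1.21]
wrist_force: [-1.3, -0.9, 9.7]
width: 0.271
wrist dock [([0.4834, -0.0355, 0.1007], 0.57), ([0.4862, -0.0391, 0.1007], 0.32)]
wrist peg_top [([0.4891, -0.0354, 0.1], 0.64)]
wrist jar [([0.5863, 0.0092, 0.0446], 0.91)]
top dock []
top peg_top []
top jar [([0.6371, -0.2478, -0.0024], 0.91), ([0.7085, 0.3092, -0.0001], 0.82)]
scene dock [([0.4868, -0.0343, 0.1039], 0.59)]
scene peg_top [([0.4833, -0.0304, 0.1018], 0.59)]
scene jar [([0.7131, 0.306, 0.0042], 0.96), ([0.6336, -0.2484, -0.0002], 0.61), ([0.587, 0.0087, 0.046], 0.56)]
26.3 [ 0.48481952 -0.03478799  0.08657895] [-1.23624144 -0.3539213   8.85492259]
```

View pics/m2.png

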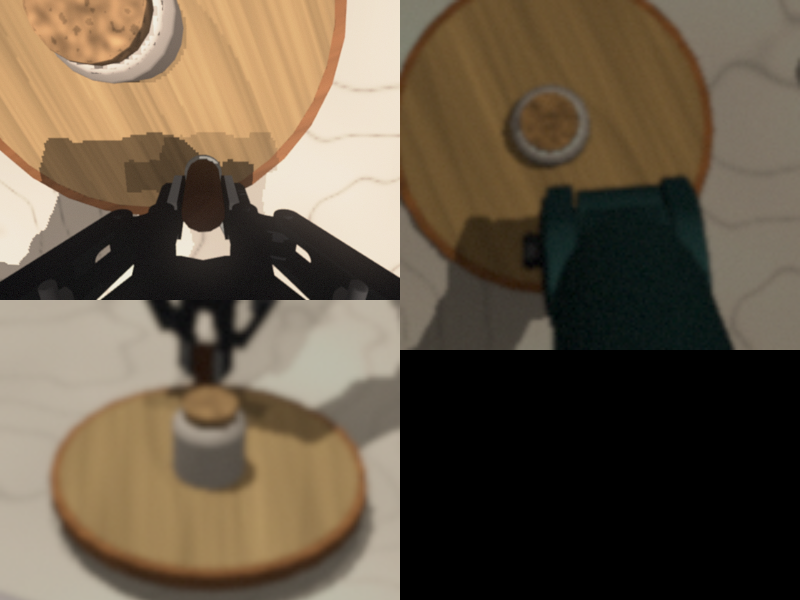

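```bash
python3 -m crank '[[0,0,0,0,0,0,0.25],[0,0,0,0,0,0,0.27],[0,0,0,0,0,0,0.28],[0,0,0,0,0,0,0.29],[0,0,0,0,0,0,0.3],[0,0,0,0,0,0,0.31],[0,0,0,0,0,0,0.33],[0,0,0,0,0,0,0.35]]' 20;  python3 - <<'E'
from h import *
for i in range(4):
    c='wrist';s=snap(c,'r%d.png'%i)
    print([(np.round(d['centre'],4).tolist(),round(d['p'],2)) for d in robot.tip_of(c,'peg_top')])
s=robot.sense();print(s['time_s'],s['tool_pos'],s['wrist_force'],s['width'])
a=cv2.imread('pics/r0.png')[200:400,220:420];b=cv2.imread('pics/r3.png')[200:400,220:420]
cv2.imwrite('pics/rr.png',cv2.resize(np.hstack([a,b]),None,fx=2,fy=2)); print(np.abs(a.astype(int)-b).mean(), np.abs(a.astype(int)-b)[:100].mean())
f=lambda i:cv2.cvtColor(cv2.imread(f'pics/r{i}.png'),cv2.COLOR_BGR2GRAY)[0:120,100:500].astype(np.float32)
print([cv2.phaseCorrelate(f(0),f(i)) for i in (1,2,3)])
E
```

```text
time_s: 27.3
tool_pos: [0.4855, -0.0337, 0.086]
tool_rot: [1.208, 1.21, -1.208]
wrist_force: [0.4, -0.0, -0.5]
width: 0.351
[([0.4828, -0.0367, 0.0986], 0.88)]
[([0.4842, -0.0347, 0.0989], 0.67)]
[([0.4871, -0.0333, 0.1044], 0.96)]
[]
27.7 [ 0.48555368 -0.03375944  0.08601146] [-0.23659016 -0.12835136  0.07712371] 0.34821284448207523
3.382833333333333 2.6991666666666667
[((-0.037407197587043584, 0.1298038851596388), 1.0480500322977702), ((-0.04729310799868358, 0.15478659257133387), 1.0333791093826294), ((-0.0833487670425086, 0.18174800134303126), 1.020689881324768)]
```

View pics/rr.png

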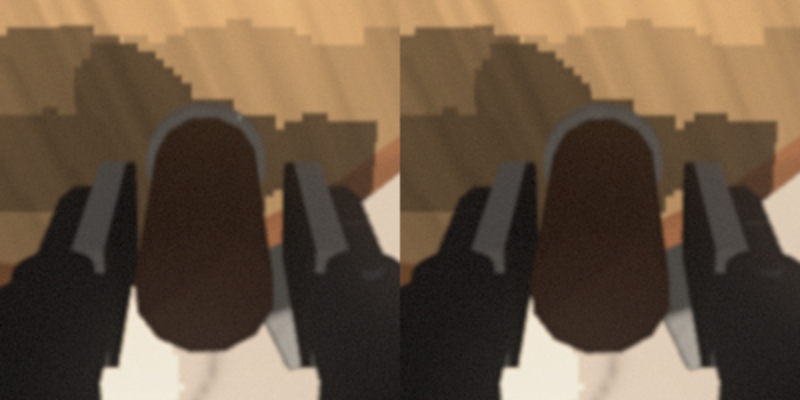

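```bash
python3 -m crank '[[0,0,0,0,0,0,0.35],[0,0,0,0,0,0,0.35],[0,0,0,0,0,0,0.35],[0,0,0,0,0,0,0.35],[0,0,0,0,0,0,0.35],[0,0,0,0,0,0,0.35],[0,0,0,0,0,0,0.35],[0,0,0,0,0,0,0.35]]';  python3 - <<'E'
from h import *
c='wrist';s=snap(c,'q0.png');robot.sense();snap(c);snap(c);s=snap(c,'q1.png')
s=robot.sense();print(s['time_s'],s['tool_pos'],s['wrist_force'],s['width'])
a=cv2.imread('pics/q0.png')[200:400,220:420];b=cv2.imread('pics/q1.png')[200:400,220:420]
cv2.imwrite('pics/qq.png',cv2.resize(np.hstack([a,b]),None,fx=2,fy=2))
f=lambda i:cv2.cvtColor(cv2.imread(f'pics/{i}.png'),cv2.COLOR_BGR2GRAY)[0:120,100:500].astype(np.float32)
print([cv2.phaseCorrelate(f('r0'),f(i))[0] for i in ('r3','q0','q1')])
E
```

```text
time_s: 28.7
tool_pos: [0.4855, -0.0338, 0.086]
tool_rot: [1.208, 1.21, -1.208]
wrist_force: [0.4, 0.3, 0.1]
width: 0.35
28.9 [ 0.48549411 -0.03375474  0.08597501] [ 0.04997644  0.20822585 -0.11095145] 0.3511154577499795
[(-0.0833487670425086, 0.18174800134303126), (-0.24074210383923855, 0.1875850049796739), (-0.24853492684053435, 0.21031194294997846)]
```

View pics/qq.png

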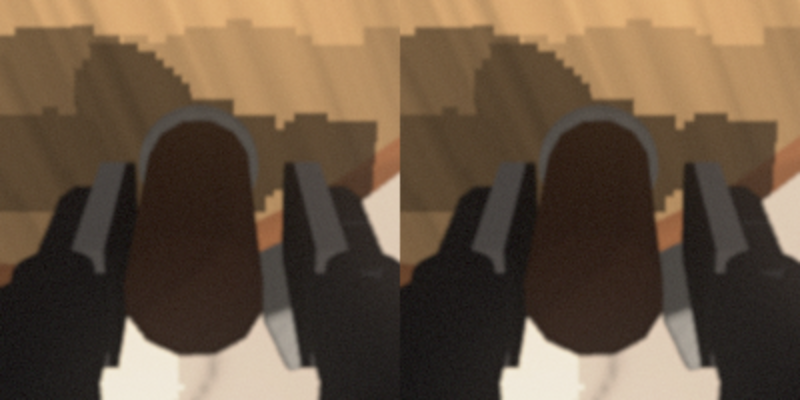

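```bash
python3 -m crank '[[0,0,0,0,0,0.5,0.34],[0,0,0,0,0,0,0.33],[0,0,0,0,0,0,0.32],[0,0,0,0,0,0,0.31],[0,0,0,0,0,0,0.3],[0,0,0,0,0,0,0.29],[0,0,0,0,0,0,0.28],[0,0,0,0,0,0,0.27],[0,0,0,0,0,0,0.26],[0,0,0,0,0,0,0.26],[0,0,0,0,0,0,0.26],[0,0,0,0,0,0,0.26]]' 20; python3 -m crank '[[0,0,0,0,0,0,0.26],[0,0,0,0,0,0,0.26],[0,0,0,0,0,0,0.26],[0,0,0,0,0,0,0.26],[0,0,0,0,0,0,0.265]]'; python3 -m crank '[[0,0,0,0,0,0,0.27],[0,0,0,0,0,0,0.275],[0,0,0,0,0,0,0.28],[0,0,0,0,0,0,0.285],[0,0,0,0,0,0,0.29],[0,0,0,0,0,0,0.3],[0,0,0,0,0,0,0.31],[0,0,0,0,0,0,0.32],[0,0,0,0,0,0,0.33]]'; python3 - <<'E'
from h import *
c='wrist';s=snap(c,'u0.png');robot.sense();snap(c);snap(c);snap(c);s=snap(c,'u1.png')
s=robot.sense();print(s['time_s'],s['tool_pos'],s['wrist_force'],s['width'])
a=cv2.imread('pics/u0.png')[200:400,220:420];b=cv2.imread('pics/u1.png')[200:400,220:420]
cv2.imwrite('pics/uu.png',cv2.resize(np.hstack([a,b]),None,fx=2,fy=2))
E
```

```text
time_s: 30.4
tool_pos: [0.4856, -0.0342, 0.0861]
tool_rot: [1.208, 1.21, -1.208]
wrist_force: [-0.5, 0.3, 2.8]
width: 0.273
time_s: 31.02
tool_pos: [0.4856, -0.0342, 0.0861]
tool_rot: [1.208, 1.21, -1.208]
wrist_force: [0.3, 0.4, 4.6]
width: 0.276
time_s: 32.15
tool_pos: [0.4855, -0.0342, 0.086]
tool_rot: [1.208, 1.21, -1.208]
wrist_force: [-0.2, -0.4, 0.1]
width: 0.33
32.4 [ 0.48553596 -0.03424654  0.08599961] [-0.0049455  -0.02055214  0.27818813] 0.3311028875878718
```

View pics/uu.png

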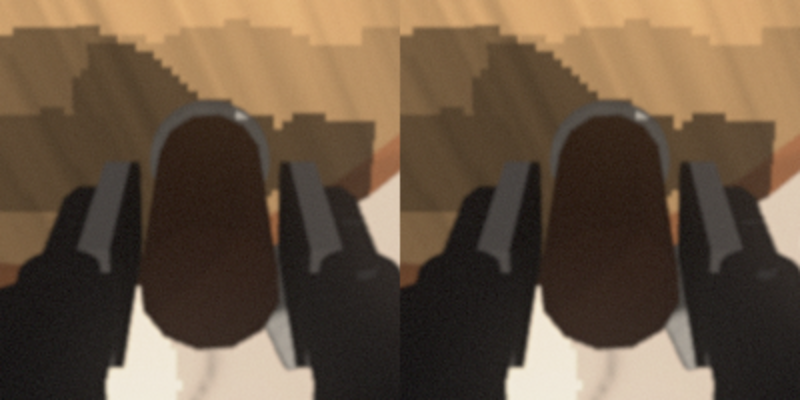

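```bash
python3 -m crank '[[0,0,0,0,0,0,0.4],[0,0,0,0,0,0,0.6],[0,0,0,0,0,0,0.8],[0,0,0,0,0,0,1],[0,0,0,0,0,0,1],[0,0,0,-15,0,0,1],[0,0,0,-30,0,0,1],[0,0,0,-30,0,0,1],[0,0,0,-30,0,0,1],[0,0,0,0,0,0,1]]'; python3 - <<'E'
from h import *
for c in ['wrist','scene']:
    for i in range(2):
        s=snap(c,'%s_e%d.png'%(c,i))
    for l in ['peg_top','dock','jar']: print(c,l,[(np.round(d['centre'],4).tolist(),round(d['p'],2)) for d in robot.tip_of(c,l)])
    if c=='wrist': np.savez('we.npz',K=s['K'],D=s['D'],T=s['world_from_camera'])
s=robot.sense();print(s['time_s'],s['tool_pos'],s['wrist_force'],s['width'])
E
```

```text
time_s: 33.65
tool_pos: [0.4872, -0.0343, 0.1939]
tool_rot: [1.211, 1.205, -1.203]
wrist_force: [-0.9, -0.1, 0.4]
width: 1.0
wrist peg_top [([0.4857, -0.0381, 0.1022], 0.56)]
wrist dock [([0.4854, -0.0348, 0.0997], 0.79)]
wrist jar [([0.5836, 0.0104, 0.046], 0.75)]
scene peg_top [([0.4821, -0.0311, 0.1018], 0.86)]
scene dock [([0.487, -0.035, 0.1053], 0.8)]
scene jar [([0.6367, -0.2474, -0.0013], 0.89), ([0.713, 0.3049, 0.0009], 0.86), ([0.5863, 0.0092, 0.0447], 0.82)]
34.15 [ 0.48527231 -0.0342162   0.1904643 ] [-0.1056534   0.33119834  0.59927633] 0.9997057465928889
```

View pics/wrist_e1.png

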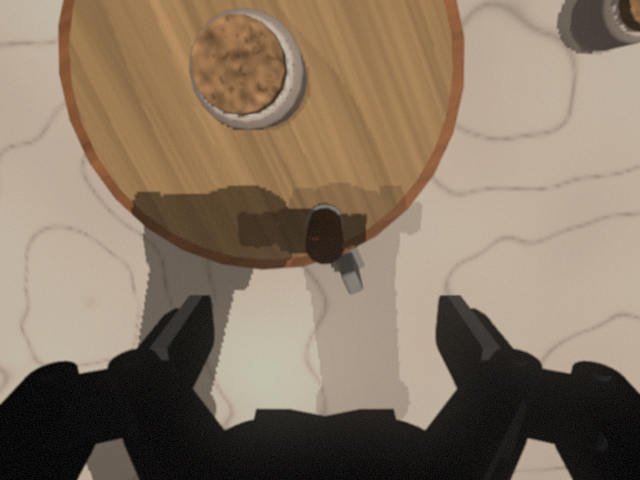

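```bash
python3 - <<'E'
from h import *
z=np.load('we.npz'); w={'K':z['K'],'D':z['D'],'world_from_camera':z['T']};C=np.array([.5871,.01])
for a,zz in [((325,248),.102),((352,285),.05)]:
    p=onz(w,a,zz);d=p[:2]-C;print(p,np.hypot(*d),np.degrees(np.arctan2(d[1],d[0])))
b=cv2.imread('pics/wrist_e1.png')[190:310,280:400];cv2.imwrite('pics/ez.png',cv2.resize(b,None,fx=5,fy=5,interpolation=cv2.INTER_CUBIC))
E
python3 -m crank '[[0,0,0,-30,-10,40,1],[0,0,0,-30,-10,50,1],[0,0,0,-20,-10,50,1],[0,0,0,0,0,50,1],[0,0,0,0,0,40,1],[0,0,0,0,0,0,1],[0,0,0,0,0,0,1],[0,0,0,0,0,0,1],[0,0,0,0,0,0,1]]'
python3 - <<'E'
from h import *
s=snap('top','top_f.png');print([(np.round(d['centre'],4).tolist(),round(d['p'],2)) for l in ['peg_top','dock','jar'] for d in robot.tip_of('top',l)])
z=s['frame'][200:380,220:390];cv2.imwrite('pics/tfz.png',cv2.resize(z,None,fx=4,fy=3.3,interpolation=cv2.INTER_CUBIC))
print(robot.sense()['time_s'],robot.sense()['tool_pos'])
E
```

```text
[ 0.485202   -0.03473032  0.102     ] 0.11128343739229073 -156.2998935977164
[ 0.43765163 -0.05547783  0.05      ] 0.16316299503058182 -156.3403275838298
time_s: 35.28
tool_pos: [0.4562, -0.263, 0.2709]
tool_rot: [1.207, 1.212, -1.206]
wrist_force: [0.4, 0.4, -0.1]
width: 0.998
[([0.4843, -0.0382, 0.1031], 0.71), ([0.4877, -0.0319, 0.1013], 0.89), ([0.5829, 0.0074, 0.0406], 0.66), ([0.6354, -0.2461, 0.0014], 0.65), ([0.708, 0.3115, 0.0013], 0.63), ([0.5921, -0.429, 0.0008], 0.45)]
35.475 [ 0.45607582 -0.26386647  0.2710477 ]
```

View pics/ez.png

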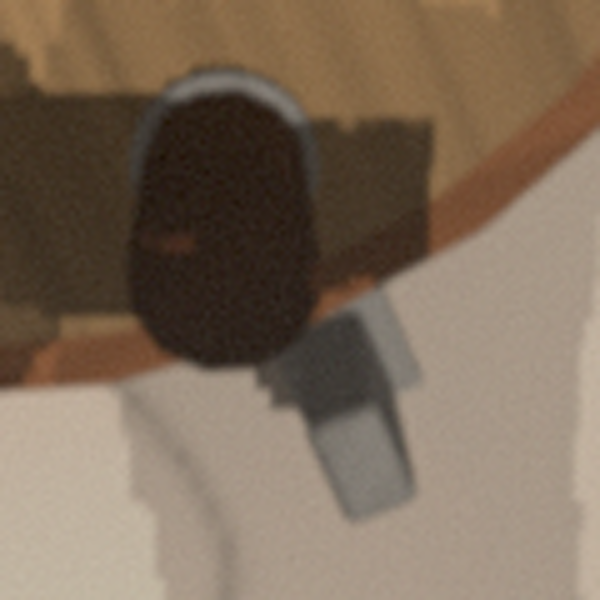

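View pics/tfz.png

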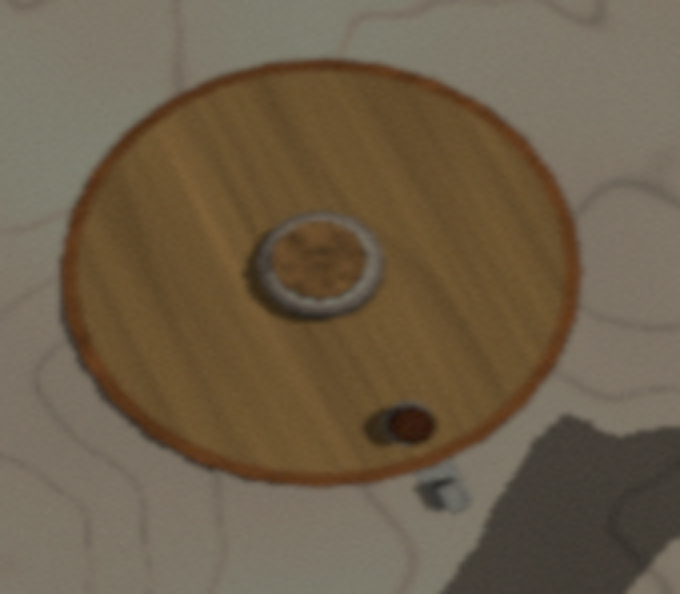

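The peg (zoom 410,425) lines up with the pointer (450,492), at angles of -156.3° and -156.3°. The jar stands in the middle at (320,260). Before handing in, I'll take one more picture to check the board is at rest.

```bash
python3 -m crank '[[0,0,0,0,0,0,1],[0,0,0,0,0,0,1],[0,0,0,0,0,0,1],[0,0,0,0,0,0,1],[0,0,0,0,0,0,1],[0,0,0,0,0,0,1]]' >/dev/null; python3 - <<'E'
from h import *
s=snap('top','top_g.png')
f=lambda n:cv2.cvtColor(cv2.imread('pics/'+n),cv2.COLOR_BGR2GRAY)[295:345,290:345].astype(np.float32)
print(cv2.phaseCorrelate(f('top_f.png'),f('top_g.png')))
print(robot.hand_in())
E
```

```text
((-0.03123306422408234, 0.10538601943845549), 1.0223379456202188)
the job is handed in; nothing more can be done
None
```

I gave the board its test run, parked the peg at the pointer and handed the job in at about 36 s of the 72 s allowed.

- **Swing and release:** I gripped the peg and swung the board about 0.7 turn, at roughly 1.6 rad/s by the end (one turn in about 3.9 s). I let go at about 8.2 s.
- **Follow:** With the fingers open, I travelled about 30 mm above the peg from about 9 s to 22 s. In the pictures the hand was within 13 mm of the peg sideways. Between pictures the first catch-up may have lagged by about 20 mm. The board was still turning at about 0.7 rad/s when I went down to catch it.
- **Catch and park:** I caught the peg at about 23 s, just past the pointer, and turned the board back to it. When I first loosened the fingers, the peg crept about 3 mm. I gripped it again, let go slowly, and it stayed centred and at rest. Then I opened the hand fully and moved it clear.

**Last checks:**
- From the wrist camera, the peg sits at -156.3° from the axis and the pointer at -156.3°, with the peg 111 mm out (110 mm expected).
- The jar is upright and in the middle, within about 5 mm by the networks' reading.
- Two top pictures 0.8 s apart show the peg still, within 0.1 pixel.
- The forces I read at the ends of moves peaked at about 16 N.
- The networks' separate readings of peg and dock disagreed by up to about 7 mm in single pictures. I relied on the pixel measurement and the gripped hand position, which agreed.

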